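# Open the oil reservoir: spin off the filler cap and set it in the drip tray

### The job

The oil reservoir on the bench is due for topping up. Unscrew its black filler cap, turning it anticlockwise (the steel cross bar through it is there to be pushed round) for some two and a half turns until the thread lets go, then lift it clear of the neck. Set the cap down (do not drop it) the right way up, inside the drip tray, and leave the fittings and the gauge beside it alone.

Things in the scene. Friction and masses are not known exactly. Their poses are not given: they have to be found in the camera images.
- cap: Black screw cap, 220 g, 61 mm tall. Origin: centre of its lower edge; z up along the screw axis, x along its cross bar. Heights above the origin: ribbed skirt and flat crown 51 mm across up to 37 mm, hub 26 mm across from 37 to 61 mm. At the start screwed home (not tight), its origin 97 mm above the reservoir's. A 21 mm plug inside fits the neck's bore, so it lifts off straight up.
- cap_bar (a point): Middle of the steel cross bar, on the screw axis, 45 mm above the cap's origin. The bar is 10 mm thick and 121 mm long over its small end balls, straight, along the cap's x axis, right through the hub. Its arms overhang the crown with nothing under them but the 84 mm reservoir cover 48 mm lower: closed fingers can stand beside an arm and push it round.
- cap_hub (a point): Centre of the hub's flat top, 61 mm above the cap's origin. The round hub, 26 mm across, stands 11 mm above the bar; it can be gripped from above with one finger either side of the bar.
- reservoir: Fixed oil reservoir: aluminium base flange 116 mm across, grey pot, aluminium cover 84 mm across with its top at 89 mm, and in its middle the upright threaded steel filler neck (37 mm over the thread). Sight glass on its -x side, small outlet on its +y side, both below 75 mm. Origin: centre of its underside on the bench, z up along the neck's axis.
- filler_mouth (a point): Centre of the neck's open mouth, 129 mm above the reservoir's origin. Oiled right-hand thread: turned anticlockwise seen from above, the cap rises 6.4 mm a turn and lets go after 2.6 turns (16.6 mm; start angle within 0.2 rad); till then it cannot be pulled off. Freed, it stands on the thread's top; turned over 0.3 turn further it clicks down, askew by up to 10 degrees.
- tray: Fixed square stainless drip tray, 140 x 140 mm outside, 136 mm inside, floor 2 mm above the bench, rim 16 mm above it. Origin: centre of its underside, z up, x and y along its sides. It stands to the left or the right of the reservoir.
- adapter_g12: Bystander: grey steel pipe adapter standing upright, 34 mm wide, 52 mm tall; origin at the centre of its underside.
- adapter_brass: Bystander: brass pipe adapter standing upright, 27 mm wide, 42 mm tall; origin at the centre of its underside.
- coupling_nut: Bystander: ribbed round coupling nut lying flat, 36 mm across, 18 mm tall; origin at the centre of its underside.
- test_gauge: Bystander: small round black-cased pressure gauge lying on its back, 99 x 67 mm, 33 mm tall; origin at the centre of its underside.

How it is judged:
By the outcome, as a careful person would: the job done as asked, in the order asked, and still so for the second after the job is handed in, with the robot touching nothing.
It also fails if it takes over 67 s, if anything falls off the work surface, if the arm or the gripper's body presses on something with over 40 N, if the wrist force passes 120 N, or if a joint passes its speed limit or range.

### The arm

A 7-joint arm with a two-finger parallel gripper is mounted at the origin on a cart in front of the work surface, level with it; the furniture and walls round the work are solid. World frame = base frame: x ahead of the robot, y to its left, z up, the work surface at z = 0. Lengths are in mm, angles in rad, forces in N, time in s.
With the tool pointing down it reaches from about 400 to 875 mm from the base axis. Payload 4.4 kg.
Tool frame: the origin (TCP) lies at the very end of the fingers, on their centre line; the grasp point (between the pads) lies 19 mm behind it; z points along the fingers, y is the direction in which the jaws open and shut (so a half turn about z gives the same grasp; the last joint's range is limited). The gripper opens to 85 mm and grips with 20 to 120 N. Pads are 22 mm wide; open, the fingers measure 114 mm over their backs; the gripper's body (76 mm by 85 mm) begins 54 mm behind the grasp point. The pads swing forward as they close: fully open they stand 13 mm farther back than shut.
Start: joints at [1.035, 0.628, 0.038, 1.517, -0.027, 0.996, -0.02], TCP at [294.288, -579.579, 231.313] pointing down, gripper open.
Joint ranges: [-3.06, 3.06], [-0.37, 2.12], [-1.25, 1.32], [0.18, 2.47], [-1.1, 4.24], [0.23, 1.98], [-2.94, 2.94]. Speed limits (rad/s): [2.57, 2.57, 3.14, 3.14, 3.14, 3.14, 3.14].

### API

Orientations are given as [roll, pitch, yaw] about the fixed x, y, z axes, in that order (R = Rz(yaw) Ry(pitch) Rx(roll)).
In Python, from cell import ctrl gives the robot as it stands.
- The arm moves only by the shell command python3 -m crank 'ROWS' [OPENING]. ROWS is JSON, a list that holds one entry, the list of rows, each a list of 6 numbers: the shift along the tool's x, y, z in units of 30 mm (1.0 is 30 mm), then the turn, a rotation vector about the tool's x, y, z in units of 6 degrees (1.0 is 6 degrees). In form: [[[tx, ty, tz, rx, ry, rz], ...]]. A call has 1 to 12 rows; each row shifts and turns the pose as measured when the row begins, along the tool's axes as they then stand; what a row does not reach is not made up. A row lasts 1/12 s, in which the tool goes at most 41.7 mm and 7.16 degrees, less where a joint would pass 70% of its speed; a pose out of reach is approached as far as the arm can. A call is refused whole if a number of a shift passes 1 or a number of a turn 1, either way. A call with a gripper value outside its range is refused whole. OPENING is the gripper command: -1 is fully open, 1 is shut, values between are in proportion, set as the call begins (- or left out, the last holds). The fingers move at their own pace and stop on an object; the grip force is fixed at half the most. Time passes only in rows, so rows that do not move let the fingers close. It gives the time, the measured TCP pose, the force and the opening at its end, in the units of the state.
- ctrl.read_state(): the state, without advancing time (a new reading comes with each control period).
- ctrl.get_image(name): name is "scene" or "top" or "wrist"; returns a dict with "color" (400x640x3 uint8, red, green, blue), "depth" (400x640 float32, mm along the optical axis (not along the pixel's ray), 0 where there is no reading), "camera_matrix" (3x3 intrinsics, pixels), "R" (3x3) and "t" (3): a world point X has camera coordinates R X + t. Camera axes: x right, y down, z forward; pixel columns grow to the right and rows downward; lengths in mm; the calibration is good to about 2 mm. A picture is of the moment at which its call begins.
- ctrl.finish_job(): hands the job in, once; it reports no verdict.
Trained networks look in a picture, given as the dict that the camera call returned (one of the last four; its "shot" number tells which), for a name from the list of things; names that differ only in an ending like _2 or _b are one class to them, and where a whole thing is asked for, a point or a joint stands for the part that bears it (a point fixed in the world has none). Each returns a list of dicts, best first, with "conf" (0 to 1); they miss things now and then, are a little off and sometimes report something else, mostly with a low value. They report only what shows in the picture. A call takes as long as a camera call.
- ctrl.search_frame(query, picture): "extent" ([centre column, centre row, width, height] in pixels, round what is visible of it).
The state is a dict: "clock": time; "qpos": joint angles; "qd": joint speeds; "tau": joint torques, N m; "eef_pos": TCP position; "tool_rot": TCP orientation; "force": force on the tool from outside, world axes, zero at the start; "torque": the same for the moment, N m; "width": finger opening in mm.
Only numpy, scipy, OpenCV 4.12 (cv2) and the standard library are available. Lean on these libraries where they do the work, as an engineer would, in place of code of your own. Each camera call takes 0.05 s, during which the arm holds its last target. There are 200 camera calls.

## Working session

There is one attempt and no reset: what is moved stays moved. The work goes in short steps, Python scripts to look and compute and a shell command to move; the robot and the scene stay as the last step left them, time stands still between calls to the robot, and variables do not carry over. Pictures are saved under pics/ and viewed, about 8 in all and at most 12, crops included, and the job is handed in when it is done.

```bash
mkdir -p pics; ls; cat > h.py <<'E'
import numpy as np, cv2
from cell import ctrl
def shot(n,save=None):
    p=ctrl.get_image(n)
    if save: cv2.imwrite('pics/'+save,cv2.cvtColor(p['color'],cv2.COLOR_RGB2BGR))
    return p
def unproj(p,u,v,z=None):
    K,R,t=np.array(p['camera_matrix']),np.array(p['R']),np.array(p['t'])
    r=R.T@np.linalg.inv(K)@np.array([u,v,1.]); c=-R.T@t
    if z is None:
        d=p['depth'][int(round(v)),int(round(u))]; return c+r*d
    return c+r*(z-c[2])/r[2]
def cloud(p):
    K,R,t=np.array(p['camera_matrix']),np.array(p['R']),np.array(p['t'])
    v,u=np.mgrid[:400,:640]; d=p['depth']
    C=np.stack([(u-K[0,2])/K[0,0]*d,(v-K[1,2])/K[1,1]*d,d],-1)
    W=(C-t)@R; W[d==0]=np.nan
    return W
E
python3 - <<'E'
from h import *
s=ctrl.read_state(); print({k:np.round(v,3).tolist() for k,v in s.items()})
for n in ['top','scene']:
    p=shot(n,n+'1.png')
    for q in ['cap','cap_hub','reservoir','tray','adapter_g12','adapter_brass','coupling_nut','test_gauge']:
        for r in ctrl.search_frame(q,p)[:2]:
            e=r['extent']; 
            try: w=unproj(p,e[0],e[1]).round()
            except Exception as x: w=x
            print(n,q,np.round(e),round(r['conf'],2),w)
E
```

```text
pics
{'clock': 0.0, 'qpos': [1.035, 0.629, 0.038, 1.518, -0.027, 0.996, -0.02], 'qd': [-0.001, -0.002, 0.0, -0.001, 0.0, -0.0, -0.002], 'tau': [-0.0, -56.339, 1.226, -19.344, 0.011, 0.011, 0.0], 'eef_pos': [293.995, -579.016, 230.399], 'tool_rot': [-3.14, 0.0, 0.47], 'force': [-0.744, 0.486, 0.9], 'torque': [-0.016, 0.016, -0.01], 'width': 85.042}
top cap [351. 210.  51.  36.] 0.86 [ 492. -155.  162.]
top cap_hub [352. 209.  49.  37.] 0.7 [ 493. -157.  158.]
top reservoir [346. 214.  46.  45.] 0.91 [ 487. -148.  133.]
top tray [232. 232.  67.  63.] 0.79 [458. 109.   3.]
top adapter_g12 [270. 166.  20.  17.] 0.6 [604.  19.  45.]
top coupling_nut [282. 179.  16.  16.] 0.67 [582.  -8.   0.]
scene cap [358. 202.  61.  38.] 0.84 [ 487. -147.  136.]
scene cap_hub [356. 202.  60.  38.] 0.82 [ 490. -145.  136.]
scene reservoir [355. 234.  52.  59.] 0.56 [ 473. -133.   64.]
scene tray [250. 300.  95.  76.] 0.57 [467. 117.  -0.]
scene tray [279. 244.  11.  15.] 0.17 [571.   2.  16.]
scene adapter_g12 [261. 234.  15.  29.] 0.55 [607.  31.  32.]
scene adapter_g12 [358. 201.  55.  35.] 0.17 [ 488. -146.  139.]
scene adapter_brass [282. 228.   8.  17.] 0.52 [605. -22.  29.]
scene coupling_nut [281. 243.  14.  17.] 0.56 [571.  -2.  20.]
scene test_gauge [393. 198.  29.  22.] 0.93 [ 569. -307.   31.]
```

```bash
python3 - <<'E'
from h import *
a=cv2.imread('pics/top1.png')[110:310,180:480]; b=cv2.imread('pics/scene1.png')[130:350,200:460]
cv2.imwrite('pics/c1.png',np.vstack([cv2.resize(a,(600,400))[:,:],]))
cv2.imwrite('pics/c2.png',np.hstack([cv2.resize(a,(400,267)),cv2.resize(b,(400,338))[:267]]))
p=shot('top'); W=cloud(p)
z=W[...,2]; near=np.hypot(W[...,0]-490,W[...,1]+150)<75
for lo,hi in [(154,162),(138,152),(131,136),(86,92)]:
    m=near&(z>lo)&(z<hi); q=W[m]; print(lo,hi,len(q),q.mean(0).round(1),q.min(0).round(),q.max(0).round())
m=near&(z>138)&(z<154); q=W[m][:,:2]; print('bar',cv2.minAreaRect(q.astype(np.float32)))
t=(abs(W[...,0]-458)<95)&(abs(W[...,1]-109)<95)&(z>9)&(z<22); q=W[t]; print('tray',cv2.minAreaRect(q[:,:2].astype(np.float32)))
E
```

```text
154 162 133 [ 498.2 -156.6  158.2] [ 486. -168.  154.] [ 510. -145.  162.]
138 152 257 [ 497.5 -156.5  146.1] [ 461. -208.  138.] [ 534. -106.  151.]
131 136 227 [ 497.8 -155.9  134. ] [ 472. -182.  131.] [ 524. -132.  136.]
86 92 529 [ 494.  -153.8   89.6] [ 458. -198.   86.] [ 540. -116.   92.]
bar ((495.4550476074219, -155.1903076171875), (119.87075805664062, 19.132884979248047), 55.303184509277344)
tray ((464.34637451171875, 111.29422760009766), (141.40098571777344, 142.79461669921875), 3.7002527713775635)
```

View pics/c1.png

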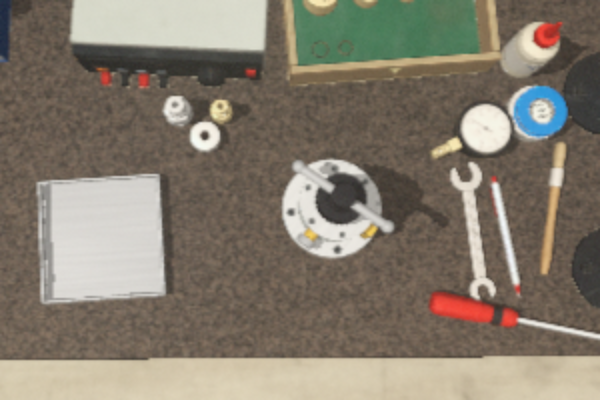

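View pics/scene1.png

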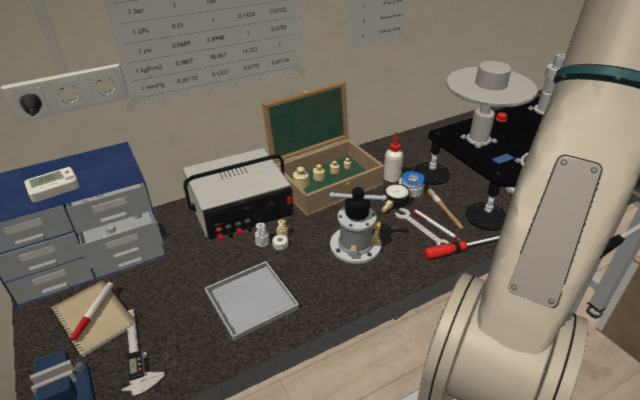

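The top view shows the cap at about (497, -156), with its bar running 55° from world x. The tray is on the left at (464, 111). I'll push the bar round with closed fingers at fixed orientation (yaw 0), starting with the approach.

```bash
python3 -m crank '[[[0.4,-0.8,0,0,0,0.9],[0.4,-0.8,0,0,0,0.9],[0.35,-0.9,0,0,0,0.9],[0.3,-0.9,0,0,0,0.9],[0.3,-0.95,0,0,0,0.9],[0.3,-1,0,0,0,0],[0.3,-1,0,0,0,0],[0.3,-1,0,0,0,0],[0.3,-1,0,0,0,0],[0.3,-1,0,0,0,0],[0.2,-0.8,0,0,0,0],[0,0,0,0,0,0]]]' 1
```

```text
clock: 1.95
eef_pos: [367.0, -257.1, 229.9]
tool_rot: [3.137, -0.003, -0.032]
force: [0.3, 0.5, 0.0]
width: 0.0
```

```bash
python3 -m crank '[[[0.9,-1,0,0,0,-0.3],[0.9,-1,0,0,0,0],[0.9,-0.9,0,0,0,0],[0.1,-0.1,0.8,0,0,0],[0,0,0.8,0,0,0],[0,0,0.8,0,0,0],[0,0,0,0,0,0]]]' 1; python3 - <<'E'
from h import *
p=shot('wrist','w1.png')
E
```

```text
clock: 2.53
eef_pos: [459.2, -168.7, 158.9]
tool_rot: [3.132, -0.016, 0.003]
force: [-0.9, 0.0, -0.1]
width: 0.1
```

View pics/w1.png

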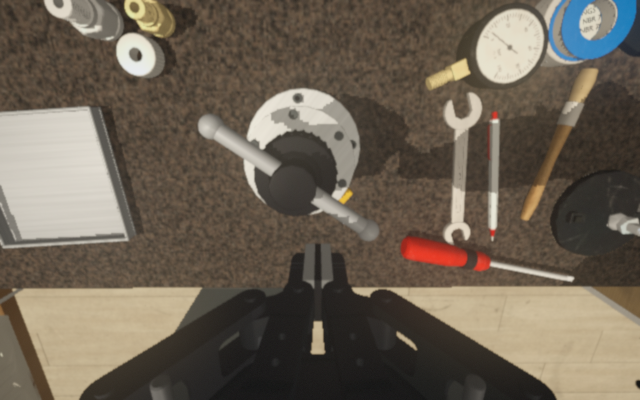

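```bash
python3 -m crank '[[[-0.35,0,0,0,0,0],[0,0,0.6,0.1,0,0],[0,0,0.6,0,0,0],[0,0,0,0,0,0]]]' 1
cat > circ.py <<'E'
import sys
from h import *
C=np.array([497.5,-156.3]); r=50
def rows(n,d):
    s=ctrl.read_state(); P=np.array(s['eef_pos'])[:2]; yaw=s['tool_rot'][2]
    a=np.arctan2(*(P-C)[::-1]); print('ang',np.degrees(a).round(1),'r',np.linalg.norm(P-C).round(1),'F',np.round(s['force'],1),'z',s['eef_pos'][2],'rot',np.round(s['tool_rot'],3))
    R=[]
    for i in range(n):
        a+=np.radians(d); Q=C+r*np.array([np.cos(a),np.sin(a)]); D=(Q-P)/30; P=Q
        c,q=np.cos(yaw),np.sin(yaw); R.append([round(c*D[0]+q*D[1],2),round(q*D[0]-c*D[1],2),0,0,0,0])
    print(str(R).replace(' ',''))
rows(int(sys.argv[1]),float(sys.argv[2]))
E
python3 circ.py 12 12
```

```text
clock: 2.92
eef_pos: [453.3, -173.5, 129.0]
tool_rot: [3.138, -0.027, -0.001]
force: [0.3, 1.0, -0.2]
width: -0.2
ang -158.7 r 47.5 F [ 0.3  1.  -0.2] z 128.9604838788327 rot [ 3.138e+00 -2.700e-02 -1.000e-03]
[[np.float64(0.08),np.float64(0.34),0,0,0,0],[np.float64(0.22),np.float64(0.27),0,0,0,0],[np.float64(0.27),np.float64(0.22),0,0,0,0],[np.float64(0.31),np.float64(0.16),0,0,0,0],[np.float64(0.34),np.float64(0.09),0,0,0,0],[np.float64(0.35),np.float64(0.02),0,0,0,0],[np.float64(0.34),np.float64(-0.06),0,0,0,0],[np.float64(0.32),np.float64(-0.13),0,0,0,0],[np.float64(0.29),np.float64(-0.19),0,0,0,0],[np.float64(0.25),np.float64(-0.25),0,0,0,0],[np.float64(0.19),np.float64(-0.29),0,0,0,0],[np.float64(0.12),np.float64(-0.33),0,0,0,0]]
```

```bash
sed -i 's/round(c\*D\[0\]+q\*D\[1\],2),round(q\*D\[0\]-c\*D\[1\],2)/round(float(c*D[0]+q*D[1]),2),round(float(q*D[0]-c*D[1]),2)/' circ.py
python3 -m crank '[[[0.08,0.34,0.1,0,-0.26,0],[0.22,0.27,0,0,0,0],[0.27,0.22,0,0,0,0],[0.31,0.16,0,0,0,0],[0.34,0.09,0,0,0,0],[0.35,0.02,0,0,0,0],[0.34,-0.06,0,0,0,0],[0.32,-0.13,0,0,0,0]]]' 1
python3 circ.py 12 15; python3 - <<'E'
from h import *
p=shot('top','t2.png');W=cloud(p); z=W[...,2]
cv2.imwrite('pics/w2.png',cv2.cvtColor(shot('wrist')['color'],cv2.COLOR_RGB2BGR))
E
```

```text
clock: 3.58
eef_pos: [526.1, -212.3, 140.0]
tool_rot: [3.13, -0.013, -0.011]
force: [-0.2, -0.5, 0.4]
width: -0.0
ang -63.0 r 62.9 F [-0.2 -0.5  0.4] z 140.04608358737576 rot [ 3.13  -0.013 -0.011]
[[0.16,-0.63,0,0,0,0],[0.28,-0.33,0,0,0,0],[0.18,-0.39,0,0,0,0],[0.07,-0.43,0,0,0,0],[-0.04,-0.43,0,0,0,0],[-0.15,-0.41,0,0,0,0],[-0.25,-0.36,0,0,0,0],[-0.33,-0.28,0,0,0,0],[-0.39,-0.18,0,0,0,0],[-0.43,-0.07,0,0,0,0],[-0.43,0.04,0,0,0,0],[-0.41,0.15,0,0,0,0]]
```

View pics/w2.png

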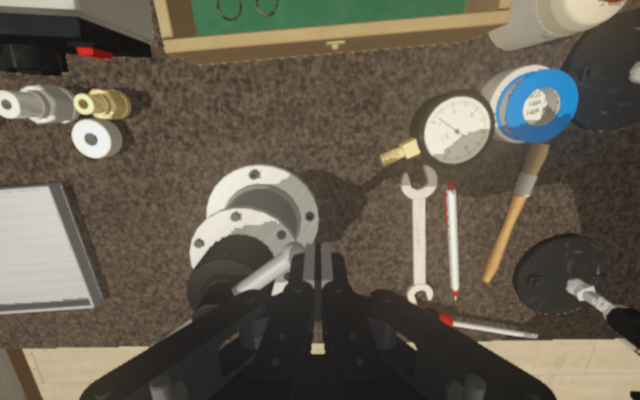

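```bash
cat > bar.py <<'E'
from h import *
def bar(save=None):
    p=shot('top',save); W=cloud(p); z=W[...,2]
    m=(np.hypot(W[...,0]-497.5,W[...,1]+156.3)<68)&(z>136)&(z<175)
    col=p['color'].astype(int); g=col.mean(-1)
    s=m&(g>95)
    q=W[s]; 
    print('bar px',len(q),'rect',cv2.minAreaRect(q[:,:2].astype(np.float32)),'z',np.percentile(q[:,2],[5,50,95]).round())
    h=W[m&(g<60)]; print('dark hi',np.percentile(h[:,2],[50,98]).round(1), h.mean(0).round())
bar()
E
python3 bar.py; python3 - <<'E'
import cv2
a=cv2.imread('pics/t2.png')[160:260,280:420]; cv2.imwrite('pics/t2c.png',cv2.resize(a,(700,500),interpolation=cv2.INTER_CUBIC))
E
```

```text
bar px 180 rect ((485.94866943359375, -151.2372283935547), (26.068889617919922, 97.37360382080078), 36.13269805908203) z [144. 147. 150.]
dark hi [138.5 161. ] [ 497. -158.  146.]
```

View pics/t2c.png

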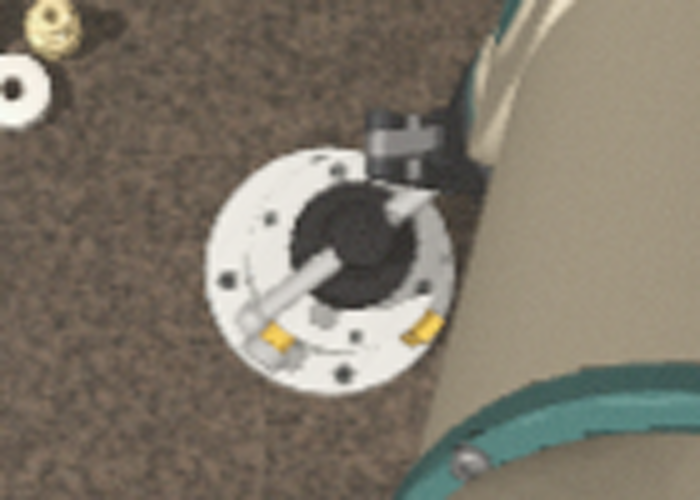

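```bash
python3 -m crank '[[[-0.54,-0.31,0,0,0,0],[0,0,0.5,0.1,0,0],[0,0,0.1,0,0,0]]]' 1
python3 - <<'E'
s=open('circ.py').read()
s=s.replace("D=(Q-P)/30; P=Q","D=(Q-P)/30-B*np.array([np.cos(a),np.sin(a)]); P=Q").replace("r=50","r=48; B=0.08").replace(",0,0,0,0])",",0.05,0,0,0])")
open('circ.py','w').write(s)
E
python3 circ.py 8 15
```

```text
clock: 3.98
eef_pos: [510.7, -203.3, 123.5]
tool_rot: [3.138, -0.018, -0.009]
force: [-0.9, -0.4, 0.8]
width: -0.0
ang -74.3 r 48.8 F [-0.9 -0.4  0.8] z 123.53900304635313 rot [ 3.138 -0.018 -0.009]
[[0.33,-0.26,0.05,0,0,0],[0.27,-0.32,0.05,0,0,0],[0.18,-0.38,0.05,0,0,0],[0.07,-0.41,0.05,0,0,0],[-0.03,-0.41,0.05,0,0,0],[-0.14,-0.39,0.05,0,0,0],[-0.24,-0.34,0.05,0,0,0],[-0.32,-0.27,0.05,0,0,0]]
```

```bash
python3 -m crank '[[[0.33,-0.26,0.03,0,-0.15,0],[0.27,-0.32,0.05,0,0,0],[0.18,-0.38,0.05,0,0,0],[0.07,-0.41,0.05,0,0,0],[-0.03,-0.41,0.05,0,0,0],[-0.14,-0.39,0.05,0,0,0],[-0.24,-0.34,0.05,0,0,0]]]' 1
python3 circ.py 8 15; python3 bar.py
```

```text
clock: 4.57
eef_pos: [526.3, -125.7, 114.6]
tool_rot: [3.135, -0.007, -0.014]
force: [1.2, 0.5, 0.6]
width: 0.4
ang 46.7 r 42.0 F [1.2 0.5 0.6] z 114.58205296013557 rot [ 3.135 -0.007 -0.014]
[[-0.24,-0.32,0.05,0,0,0],[-0.41,-0.07,0.05,0,0,0],[-0.41,0.04,0.05,0,0,0],[-0.39,0.15,0.05,0,0,0],[-0.34,0.24,0.05,0,0,0],[-0.26,0.32,0.05,0,0,0],[-0.17,0.38,0.05,0,0,0],[-0.07,0.41,0.05,0,0,0]]Traceback (most recent call last):
  File "bar.py", line 10, in <module>
    bar()
    ~~~^^
  File "bar.py", line 8, in bar
    print('bar px',len(q),'rect',cv2.minAreaRect(q[:,:2].astype(np.float32)),'z',np.percentile(q[:,2],[5,50,95]).round())
                                                                                 ~~~~~~~~~~~~~^^^^^^^^^^^^^^^^^^
    return _quantile_unchecked(
        a, q, axis, out, overwrite_input, method, keepdims, weights)
    return _ureduce(a,
                    func=_quantile_ureduce_func,
    ...<5 lines>...
                    overwrite_input=overwrite_input,
                    method=method)
    r = func(a, **kwargs)
    result = _quantile(arr,
                       quantiles=q,
    ...<2 lines>...
                       out=out,
                       weights=wgt)
    slices_having_nans = np.isnan(arr[-1, ...])
                                  ~~~^^^^^^^^^
IndexError: index -1 is out of bounds for axis 0 with size 0
```

```bash
sed -i 's/B=0.08/B=0.05/; s/,0.05,0,0,0\])/,0,0,0,0])/' circ.py
python3 -m crank '[[[-0.2,-0.38,-0.1,0,0,0],[-0.38,-0.1,-0.1,0,0,0],[-0.41,0.04,-0.05,0,0,0],[-0.4,0.14,0,0,0,0],[-0.35,0.23,0,0,0,0],[-0.28,0.31,0,0,0,0],[-0.19,0.37,0,0,0,0],[-0.09,0.41,0,0,0,0]]]' 1
python3 circ.py 8 15
```

```text
clock: 5.28
eef_pos: [443.7, -140.7, 120.7]
tool_rot: [-3.138, 0.01, 0.005]
force: [-0.2, 0.7, -0.2]
width: -0.3
ang 163.9 r 56.0 F [-0.2  0.7 -0.2] z 120.74863515292958 rot [-3.138  0.01   0.005]
[[0.24,0.49,0,0,0,0],[0.09,0.4,0,0,0,0],[0.19,0.37,0,0,0,0],[0.28,0.3,0,0,0,0],[0.35,0.22,0,0,0,0],[0.4,0.12,0,0,0,0],[0.41,0.01,0,0,0,0],[0.4,-0.09,0,0,0,0]]
```

```bash
cat > wbar.py <<'E'
from h import *
C=np.array([497.5,-156.3])
for n in ['wrist','scene','top']:
    p=shot(n); W=cloud(p); g=p['color'].astype(int).mean(-1)
    d=W[...,:2]-C; rr=np.hypot(d[...,0],d[...,1])
    P=np.array(ctrl.read_state()['eef_pos'])[:2]
    m=(rr>18)&(rr<62)&(W[...,2]>136)&(W[...,2]<168)&(g>85)&(np.hypot(W[...,0]-P[0],W[...,1]-P[1])>12)
    q=d[m]
    if len(q)<15: print(n,len(q)); continue
    a=np.arctan2(q[:,1],q[:,0]); b=np.angle(np.exp(2j*a).mean())/2; c=abs(np.exp(2j*a).mean())
    h=W[(rr<9)&(W[...,2]>150)&(W[...,2]<185)][:,2]
    print(n,len(q),'bar deg mod180',np.degrees(b).round(1),'coh',round(c,2),'hub z',np.median(h).round(1) if len(h) else None, len(h))
E
python3 -m crank '[[[0.24,0.45,0,0,0,0],[0.1,0.4,0,0,0,0],[0.2,0.37,0,0,0,0],[0.29,0.3,0,0,0,0],[0.35,0.2,0,0,0,0],[0.39,0.1,0,0,0,0],[0.41,0,0,0,0,0],[0.39,-0.12,0,0,0,0]]]' 1
python3 circ.py 8 15; python3 wbar.py
```

```text
clock: 5.95
eef_pos: [506.5, -198.8, 118.4]
tool_rot: [-3.135, 0.024, -0.004]
force: [-0.6, -0.7, 1.0]
width: 0.3
ang -78.0 r 43.5 F [-0.6 -0.7  1. ] z 118.42248197885324 rot [-3.135  0.024 -0.004]
[[0.4,-0.04,0,0,0,0],[0.31,-0.28,0,0,0,0],[0.23,-0.35,0,0,0,0],[0.13,-0.39,0,0,0,0],[0.02,-0.41,0,0,0,0],[-0.08,-0.41,0,0,0,0],[-0.19,-0.37,0,0,0,0],[-0.28,-0.31,0,0,0,0]]
wrist 2706 bar deg mod180 -55.1 coh 0.97 hub z 173.9 152
scene 80 bar deg mod180 -58.0 coh 0.96 hub z 166.0 61
top 127 bar deg mod180 -54.9 coh 0.81 hub z 165.4 41
```

```bash
python3 -m crank '[[[0.38,-0.1,-0.1,0,0.2,0],[0.31,-0.28,-0.05,0,0,0],[0.23,-0.35,0,0,0,0],[0.13,-0.39,0,0,0,0],[0.02,-0.41,0,0,0,0],[-0.08,-0.41,0,0,0,0],[-0.19,-0.37,0,0,0,0],[-0.28,-0.31,0,0,0,0]]]' 1
python3 circ.py 8 15; python3 wbar.py
```

```text
clock: 6.77
eef_pos: [523.3, -111.6, 123.4]
tool_rot: [-3.134, 0.001, -0.003]
force: [-0.0, 0.2, 0.4]
width: -0.3
ang 60.0 r 51.6 F [-0.   0.2  0.4] z 123.41166142011605 rot [-3.134e+00  1.000e-03 -3.000e-03]
[[-0.46,-0.01,0,0,0,0],[-0.41,-0.0,0,0,0,0],[-0.4,0.1,0,0,0,0],[-0.36,0.2,0,0,0,0],[-0.3,0.29,0,0,0,0],[-0.21,0.36,0,0,0,0],[-0.11,0.4,0,0,0,0],[-0.0,0.41,0,0,0,0]]
wrist 1811 bar deg mod180 73.3 coh 0.82 hub z 167.6 24
scene 152 bar deg mod180 84.5 coh 0.99 hub z 167.5 34
top 30 bar deg mod180 84.7 coh 0.99 hub z None 0
```

```bash
python3 -m crank '[[[-0.44,-0.02,0,0,0,0],[-0.4,0.02,0,0,0,0],[-0.38,0.14,0,0,0,0],[-0.32,0.24,0,0,0,0],[-0.25,0.33,0,0,0,0],[-0.15,0.39,0,0,0,0],[-0.03,0.42,0,0,0,0],[0.09,0.42,0,0,0,0],[0.18,0.38,0,0,0,0]]]' 1
python3 circ.py 8 15; python3 wbar.py
```

```text
clock: 7.67
eef_pos: [468.7, -180.7, 124.0]
tool_rot: [-3.129, 0.003, 0.002]
force: [-0.5, 0.7, -0.1]
width: -0.2
ang -139.8 r 37.7 F [-0.5  0.7 -0.1] z 124.01255375310686 rot [-3.129e+00  3.000e-03  2.000e-03]
[[0.08,0.46,0,0,0,0],[0.39,0.15,0,0,0,0],[0.41,0.04,0,0,0,0],[0.41,-0.07,0,0,0,0],[0.38,-0.17,0,0,0,0],[0.32,-0.26,0,0,0,0],[0.24,-0.34,0,0,0,0],[0.15,-0.39,0,0,0,0]]
wrist 4716 bar deg mod180 63.9 coh 0.96 hub z 170.5 1553
scene 99 bar deg mod180 68.4 coh 0.92 hub z 169.3 14
top 125 bar deg mod180 67.5 coh 0.79 hub z 170.9 58
```

```bash
python3 -m crank '[[[0.05,0.4,0,0,0,0],[0.36,0.17,0,0,0,0],[0.41,0.06,0,0,0,0],[0.41,-0.07,0,0,0,0],[0.38,-0.17,0,0,0,0],[0.32,-0.26,0,0,0,0],[0.24,-0.34,0,0,0,0],[0.15,-0.39,0,0,0,0]]]' 1
python3 circ.py 8 15; python3 wbar.py
```

```text
clock: 8.48
eef_pos: [538.9, -166.4, 123.0]
tool_rot: [-3.131, 0.008, -0.003]
force: [-0.6, -1.0, -0.1]
width: -0.0
ang -13.7 r 42.6 F [-0.6 -1.  -0.1] z 122.96364100800152 rot [-3.131e+00  8.000e-03 -3.000e-03]
[[0.17,-0.37,0,0,0,0],[-0.11,-0.4,0,0,0,0],[-0.21,-0.36,0,0,0,0],[-0.3,-0.29,0,0,0,0],[-0.36,-0.2,0,0,0,0],[-0.4,-0.1,0,0,0,0],[-0.41,0.01,0,0,0,0],[-0.4,0.11,0,0,0,0]]
wrist 1233 bar deg mod180 3.2 coh 0.91 hub z None 0
scene 140 bar deg mod180 17.6 coh 0.93 hub z 172.2 41
top 0
```

```bash
python3 -m crank '[[[0.15,-0.35,0,0,0,0],[-0.08,-0.4,0,0,0,0],[-0.2,-0.36,0,0,0,0],[-0.29,-0.29,0,0,0,0],[-0.35,-0.2,0,0,0,0],[-0.25,-0.05,0,0,0,0],[0,0,0,0,0,0]]]' 1
python3 circ.py 4 10; python3 wbar.py
```

```text
clock: 9.22
eef_pos: [503.8, -108.4, 124.3]
tool_rot: [-3.13, 0.008, 0.002]
force: [0.1, 0.6, -0.5]
width: 0.4
ang 82.5 r 48.3 F [ 0.1  0.6 -0.5] z 124.3359316807195 rot [-3.13e+00  8.00e-03  2.00e-03]
[[-0.28,0.05,0,0,0,0],[-0.27,0.08,0,0,0,0],[-0.25,0.13,0,0,0,0],[-0.22,0.17,0,0,0,0]]
wrist 2687 bar deg mod180 -72.2 coh 0.96 hub z 174.6 81
scene 112 bar deg mod180 -75.3 coh 0.99 hub z 173.9 37
top 10
```

```bash
python3 -m crank '[[[-0.27,0.03,0,0,0,0],[-0.26,0.06,0,0,0,0],[-0.05,0.02,0,0,0,0],[0,0,0,0,0,0]]]' 1
python3 circ.py 1 10; python3 wbar.py
```

```text
clock: 9.7
eef_pos: [490.3, -114.4, 125.2]
tool_rot: [-3.131, 0.0, 0.0]
force: [0.6, 0.2, 0.8]
width: 0.4
ang 99.7 r 42.6 F [0.6 0.2 0.8] z 125.24822516647258 rot [-3.131  0.     0.   ]
[[-0.28,-0.06,0,0,0,0]]
wrist 2924 bar deg mod180 -62.0 coh 0.97 hub z 173.7 1818
scene 74 bar deg mod180 -56.5 coh 0.97 hub z 177.6 10
top 0
```

```bash
python3 -m crank '[[[0.3,-0.3,0,0,0,0],[0.2,-0.2,-0.5,0,0,0.8],[0,0,-1,0,0,1],[0,0,-1,0,0,1],[0,0,-1,0,0,1],[0,0,-0.5,0,0,1],[0,0.2,0,0,0,1],[0,0.3,0,0,0,1],[0,0.3,0,0,0,0.8],[0,0,0,0,0,0]]]' 1
python3 wbar.py
```

```text
clock: 10.68
eef_pos: [496.1, -113.1, 248.9]
tool_rot: [-3.138, 0.014, -0.829]
force: [-1.0, 0.4, -0.4]
width: 0.1
wrist 1441 bar deg mod180 -58.8 coh 0.88 hub z 174.6 410
scene 103 bar deg mod180 -60.9 coh 0.98 hub z 173.9 45
top 0
```

```bash
python3 -m crank '[[[0,0,0,0,0,0.8],[0,0,0,0,0,0.6],[0.4,0.26,0,0,0,0],[0.4,0.26,0,0,0,0],[0.4,0.26,0,0,0,0],[0,0,0,0,0,0]]]' -0.3
python3 wbar.py; python3 - <<'E'
from h import *
for n in ['wrist','scene']:
    p=shot(n,n+'3.png'); W=cloud(p); d=np.hypot(W[...,0]-497.5,W[...,1]+156.3); g=p['color'].astype(int).mean(-1)
    m=(d<22)&(abs(W[...,2]-174.5)<3.5)&(g<90); q=W[m]; print(n,len(q),q.mean(0).round(1) if len(q) else '', cv2.minEnclosingCircle(q[:,:2].astype(np.float32)) if len(q) else '')
E
```

```text
clock: 11.33
eef_pos: [501.1, -149.8, 245.6]
tool_rot: [-3.14, 0.019, -0.956]
force: [-0.4, -0.6, 0.0]
width: 55.4
wrist 1508 bar deg mod180 -57.5 coh 0.67 hub z 174.5 370
scene 124 bar deg mod180 -58.7 coh 0.98 hub z 173.1 53
top 0
wrist 757 [ 500.1 -156.8  174.4] ((499.44927978515625, -155.7620086669922), 13.064078330993652)
scene 77 [ 498.3 -151.3  174. ] ((498.74127197265625, -152.58401489257812), 13.78189754486084)
```

View pics/wrist3.png

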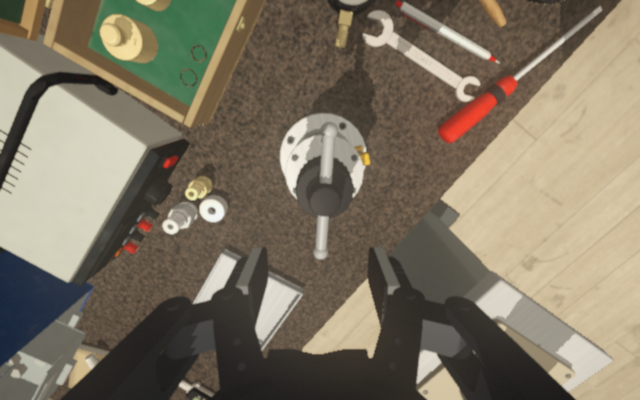

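```bash
python3 -m crank '[[[0.11,0.14,0,0.15,0.1,0],[0,0,0.8,0,0,0],[0,0,0.8,0,0,0],[0,0,0.6,0,0,0],[0,0,0,0,0,0]]]' -0.3
python3 - <<'E'
from h import *
p=shot('wrist','w4.png')
E
```

```text
clock: 12.0
eef_pos: [501.6, -148.2, 179.5]
tool_rot: [-3.115, 0.005, -0.947]
force: [-0.1, 1.4, -0.6]
width: 55.6
```

View pics/w4.png

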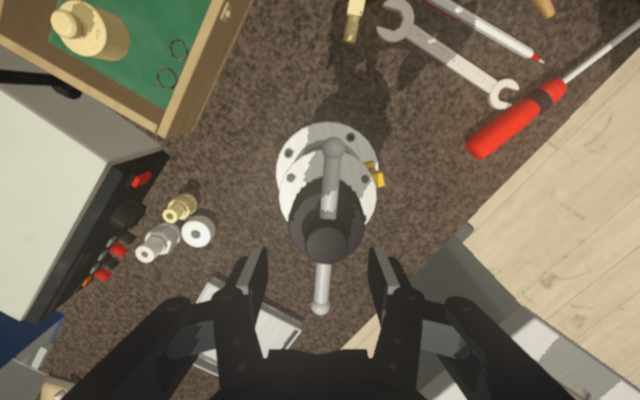

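```bash
python3 -m crank '[[[0.16,0.22,0,-0.2,0,0],[0.03,0.03,0,0,0,0],[0,0,0,0,0,0]]]' -0.3;python3 - <<'E'
from h import *
p=shot('wrist'); W=cloud(p); d=np.hypot(W[...,0]-498.5,W[...,1]+156); g=p['color'].astype(int).mean(-1)
m=(d<20)&(abs(W[...,2]-174.5)<3)&(g<90); q=W[m]; c,r=cv2.minEnclosingCircle(q[:,:2].astype(np.float32)); print(len(q),c,r,q[:,2].mean())
s=ctrl.read_state(); D=np.array(c)-s['eef_pos'][:2]; y=s['tool_rot'][2]
print('tool dx,dy',np.cos(y)*D[0]+np.sin(y)*D[1],np.sin(y)*D[0]-np.cos(y)*D[1])
E
```

```text
clock: 12.3
eef_pos: [500.3, -159.3, 183.4]
tool_rot: [-3.135, 0.001, -0.947]
force: [0.9, 0.3, 0.8]
width: 55.8
1197 (499.7837829589844, -156.3136444091797) 12.84969711303711 174.36690530707733
tool dx,dy -2.8357187838550963 -1.1250602982316418
```

```bash
python3 -m crank '[[[-0.06,-0.03,0.4,0,0,0],[0,0,0.4,0,0,0],[0,0,0.25,0,0,0],[0,0,0,0,0,0]]]' -0.3
```

```text
clock: 12.68
eef_pos: [503.5, -158.1, 154.8]
tool_rot: [-3.128, -0.006, -0.947]
force: [0.2, -0.1, 0.4]
width: 55.7
```

```bash
python3 -m crank '[[[-0.13,0.06,0.08,0,0,0],[0,0,0,0,0,0]]]' -0.3;  python3 -m crank '[[[0,0,0,0,0,0],[0,0,0,0,0,0],[0,0,0,0,0,0],[0,0,0,0,0,0],[0,0,0,0,0,0],[0,0,0,0,0,0]]]' 1
```

```text
clock: 12.85
eef_pos: [499.8, -156.0, 152.8]
tool_rot: [-3.128, -0.007, -0.947]
force: [-0.4, 0.2, -0.7]
width: 55.4
clock: 13.35
eef_pos: [500.5, -156.2, 154.4]
tool_rot: [-3.126, -0.009, -0.947]
force: [0.2, -0.0, -1.7]
width: 24.0
```

```bash
python3 -m crank '[[[0,0,0,0,0,0],[0,0,0,0,0,0],[0,0,-0.15,0,0,0],[0,0,-0.15,0,0,0],[0,0,-0.15,0,0,0],[0,0,0,0,0,0]]]' 1; python3 - <<'E'
from h import *
p=shot('wrist'); W=cloud(p); d=np.hypot(W[...,0]-499,W[...,1]+156);g=p['color'].astype(int).mean(-1)
m=(d<20)&(W[...,2]>170)&(W[...,2]<200)&(g<90); print(m.sum(), np.percentile(W[m][:,2],[10,50,90]))
E
```

```text
clock: 13.85
eef_pos: [499.6, -156.2, 168.5]
tool_rot: [-3.127, -0.007, -0.947]
force: [0.4, 1.2, -2.9]
width: 23.9
2773 [178.25057322 188.67182747 190.12449953]
```

```bash
python3 -m crank '[[[0,0,-0.4,0,0,0],[0,0,-0.8,0,0,0],[0,0,-0.8,0,0,0],[0,0,-0.4,0,0,0],[0,0,0,0,0,0]]]' 1;  python3 -m crank '[[[-0.3,-0.2,0,0,0,-0.5],[-0.45,-0.4,0,0,0,-0.9],[-0.55,-0.6,0,0,0,-0.9],[-0.5,-0.65,0,0,0,-0.9],[-0.4,-0.7,0,0,0,-0.9],[-0.35,-0.73,0,0,0,-0.9],[-0.25,-0.76,0,0,0,-0.9],[-0.2,-0.78,0,0,0,-0.9],[-0.1,-0.7,0,0,0,-0.8],[-0.1,-0.4,0,0,0,-0.5],[0,0,0,0,0,0]]]' 1
```

```text
clock: 14.32
eef_pos: [496.5, -155.6, 241.8]
tool_rot: [-3.131, -0.003, -0.947]
force: [-0.4, 0.8, -2.3]
width: 23.8
clock: 15.23
eef_pos: [494.6, 69.5, 232.0]
tool_rot: [-3.136, 0.007, -0.03]
force: [-0.3, -0.0, -1.7]
width: 23.5
```

```bash
python3 - <<'E'
from h import *
p=shot('top','t5.png'); W=cloud(p); z=W[...,2]
t=(abs(W[...,0]-464)<95)&(abs(W[...,1]-111)<95)&(z>9)&(z<22); q=W[t]; print('tray',len(q),cv2.minAreaRect(q[:,:2].astype(np.float32)) if len(q) else '')
shot('scene','s5.png')
E
```

```text
tray 229 ((449.1180725097656, 109.92964172363281), (111.1961441040039, 141.7078857421875), 3.9653990268707275)
```

View pics/s5.png

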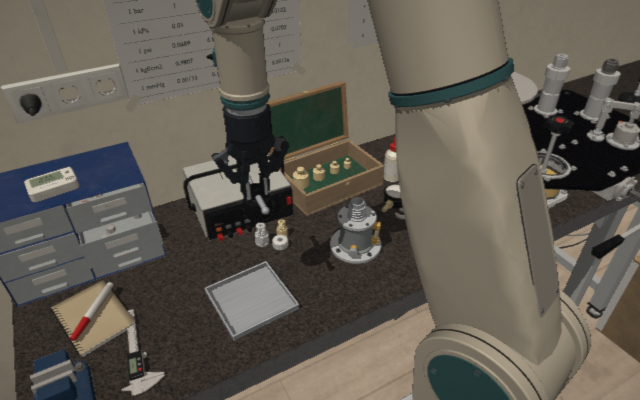

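```bash
python3 -m crank '[[[-0.5,-0.6,0,0,0,0],[-0.5,-0.7,0.3,0,0,0],[-0.05,-0.1,0.8,0,0,0],[0,0,0.9,0,0,0],[0,0,0.9,0,0,0],[0,0,0.8,0,0,0],[0,0,0.4,0,0,0],[0,0,0,0,0,0]]]' 1
```

```text
clock: 16.0
eef_pos: [468.4, 94.6, 106.3]
tool_rot: [3.137, -0.004, -0.067]
force: [0.1, -0.2, -2.0]
width: 23.9
```

```bash
python3 -m crank '[[[-0.15,-0.5,0,0,0,0],[0,-0.05,0.4,0,0,0],[0,0,0.5,0,0,0],[0,0,0.5,0,0,0],[0,0,0.2,0,0,0],[0,0,0,0,0,0]]]' 1
python3 - <<'E'
from h import *
for n in ('scene','wrist'): shot(n,n+'6.png')
a=cv2.imread('pics/scene6.png')[150:350,150:350]; b=cv2.imread('pics/wrist6.png')
cv2.imwrite('pics/c6.png',np.hstack([cv2.resize(a,(400,400)),cv2.resize(b,(400,250))[:250] if 0 else cv2.copyMakeBorder(cv2.resize(b,(400,250)),0,150,0,0,cv2.BORDER_CONSTANT)]))
E
```

```text
clock: 16.5
eef_pos: [469.9, 101.9, 59.8]
tool_rot: [3.131, -0.011, -0.084]
force: [-0.2, -0.1, -1.5]
width: 23.8
```

View pics/c6.png

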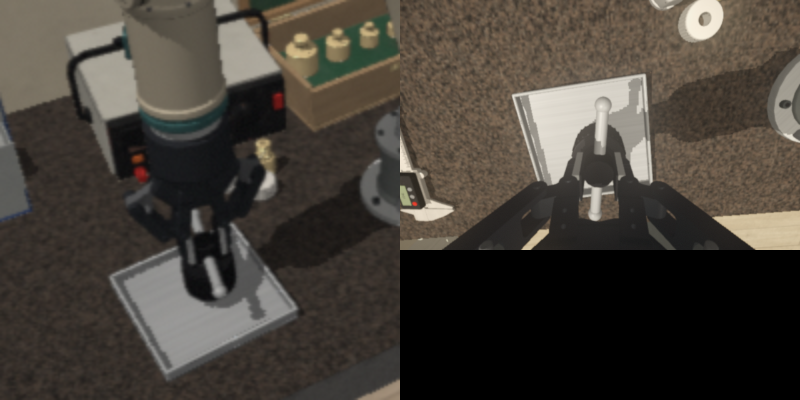

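```bash
python3 -m crank '[[[-0.1,-0.25,0,0.1,-0.1,0],[0,0,0.12,0,0,0],[0,0,0.12,0,0,0],[0,0,0.1,0,0,0],[0,0,0,0,0,0]]]' 1
```

```text
clock: 17.02
eef_pos: [470.2, 110.9, 52.7]
tool_rot: [-3.138, -0.006, -0.085]
force: [-0.1, -0.9, -2.4]
width: 24.0
```

```bash
python3 -m crank '[[[0,0,0.1,0,0,0],[0,0,0.1,0,0,0],[0,0,0.1,0,0,0],[0,0,0,0,0,0]]]' 1
```

```text
clock: 17.35
eef_pos: [470.3, 110.9, 42.8]
tool_rot: [-3.138, -0.006, -0.085]
force: [-0.1, 0.4, -1.8]
width: 23.7
```

```bash
python3 -m crank '[[[0,0,0.05,0,0,0],[0,0,0,0,0,0]]]' 1; python3 -m crank '[[[0,0,0.05,0,0,0],[0,0,0,0,0,0]]]' 1
```

```text
clock: 17.52
eef_pos: [470.3, 111.0, 43.0]
tool_rot: [-3.137, -0.007, -0.085]
force: [-0.3, 0.4, -2.3]
width: 24.1
clock: 17.68
eef_pos: [470.6, 111.1, 42.9]
tool_rot: [-3.136, -0.008, -0.085]
force: [0.2, 0.4, -1.7]
width: 24.1
```

```bash
python3 -m crank '[[[0,0,0.08,0,0,0],[0,0,0.05,0,0,0]]]' 1; python3 -m crank '[[[0,0,0.06,0,0,0],[0,0,0.06,0,0,0]]]' 1
```

```text
clock: 17.85
eef_pos: [470.9, 111.3, 42.5]
tool_rot: [-3.135, -0.009, -0.085]
force: [-4.2, -0.6, 19.8]
width: 24.0
clock: 18.02
eef_pos: [470.9, 111.3, 42.5]
tool_rot: [-3.133, -0.01, -0.085]
force: [-4.9, -1.9, 25.8]
width: 24.3
```

```bash
python3 -m crank '[[[0,0,-0.04,0,0,0],[0,0,0,0,0,0]]]' 1; python3 -m crank '[[[0,0,0,0,0,0],[0,0,0,0,0,0],[0,0,0,0,0,0],[0,0,0,0,0,0],[0,0,0,0,0,0],[0,0,0,0,0,0]]]' -0.3; python3 -m crank '[[[0,0,-0.2,0,0,0],[0,0,-0.5,0,0,0],[0,0,-0.8,0,0,0],[0,0,-0.9,0,0,0],[0,0,-0.9,0,0,0],[0,0,-0.6,0,0,0],[0,0,0,0,0,0]]]' -0.3
python3 - <<'E'
from h import *
p=shot('wrist','w7.png'); W=cloud(p); z=W[...,2]; d=np.hypot(W[...,0]-470,W[...,1]-111); g=p['color'].astype(int).mean(-1)
q=W[(d<22)&(z>57)&(z<70)&(g<90)]; print(len(q),cv2.minEnclosingCircle(q[:,:2].astype(np.float32)),np.percentile(q[:,2],[5,50,95]))
A=np.c_[q[:,:2]-q[:,:2].mean(0),np.ones(len(q))]; print('slope',np.linalg.lstsq(A,q[:,2],rcond=None)[0])
s=shot('scene','s7.png')
a=cv2.imread('pics/s7.png')[150:350,150:450]; b=cv2.imread('pics/w7.png')
cv2.imwrite('pics/c7.png',np.vstack([cv2.resize(a,(480,320)),cv2.resize(b,(480,280))]))
E
```

```text
clock: 18.18
eef_pos: [471.2, 111.3, 44.5]
tool_rot: [-3.133, -0.012, -0.086]
force: [-0.2, -0.2, -1.5]
width: 23.6
clock: 18.68
eef_pos: [471.6, 111.3, 43.2]
tool_rot: [-3.133, -0.011, -0.085]
force: [0.2, -0.2, -0.0]
width: 55.1
clock: 19.27
eef_pos: [468.6, 109.8, 165.4]
tool_rot: [-3.135, -0.007, -0.086]
force: [-0.1, -0.2, -0.5]
width: 55.5
564 ((469.4190979003906, 110.05537414550781), 12.816707611083984) [60.44189885 63.01132391 64.12822398]
slope [-5.26339151e-02  1.18009250e-02  6.28189180e+01]
```

View pics/c7.png

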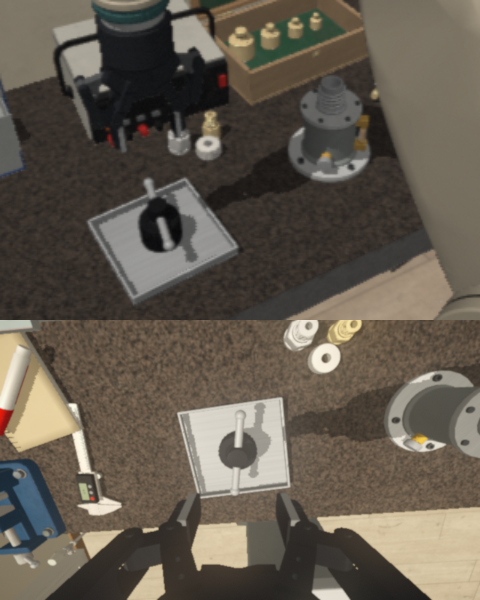

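The cap is upright near the tray centre (hub top at 63 mm = 61 + 2), the arm is clear, and the bystanders haven't moved. I'm handing it in.

```bash
python3 -c "
from cell import ctrl
print(ctrl.finish_job())"
```

```text
the job is handed in; nothing more can be done
None
```

I unscrewed the filler cap, lifted it straight off the neck and set it down upright near the middle of the drip tray. I then handed the job in at about 19 s; no verdict was reported.

- **Unscrewing:** I pushed the cross bar round anticlockwise with closed fingers for about 965° (2.7 turns). The hub rose in step with the thread, from 158 to 174.5 mm. I then gripped the hub and the cap lifted off without resistance.
- **Setting down:** I lowered the cap until it touched the tray floor, eased the pressure off, then opened the fingers.
- **Last checks:** The hub top is at 63 mm, which matches the cap standing on the 2 mm tray floor, and its centre is at (469, 110) against an estimated tray centre of (464, 111). The gripper is clear, about 100 mm above the cap. The adapters and the nut look untouched in the last pictures. The gauge was outside the last crops I viewed, but the arm never went near it on the bench.
- **Disagreements:**
  - The fingers read 24 mm wide on the 26 mm hub.
  - During the first push the fingers drifted out and up by more than 10 mm, so I repositioned them.
  - Setting the cap down peaked at a measured 26 N.
  - A plane fit of the hub top showed about 3° of slope. I put it down to depth noise at the edges, since the cap looks level in the picture.

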